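# Seat the two loose stoppers in the bottle rack

## Task

Two of the stoppered bottles in the rack, a low one and a tall one, have rubber stoppers that still stand proud of the neck. Press each of these two gently straight down with the fingertips until it is fully home on the lip like the others, then draw the hand clear. Do not touch the other bottles, do not lift or tip any bottle, and leave everything else on the bench where it stands.

Things in the scene. Friction and masses are not known exactly. Their poses are not given: they have to be found in the camera images.
- rack: White plastic bottle rack, fixed, 136 x 264 x 53 mm (x, y, z), origin at the centre of its underside. Holes of 48 mm in two rows at x = -30 and +30 mm, four to a row at y = -90, -30, +30, +90 mm: seven hold an upright bottle, one is empty. Which bottle stands in which hole varies. The bottles stand loose on its base plate, 8 mm above the bench.
- low_stopper_top (a point): Centre of the flat top of the loose stopper of a low bottle. The stopper's round head is 31 mm across and 8 mm thick; its slimmer plug, 21 mm, shows under the head while it stands proud. The top is 102 to 106 mm above the bench at the start, 94 mm when home (head resting on the lip). The rubber head gives under a push, about 1 mm for each 6 N, and springs back.
- low_stopper (a joint): How far that stopper is pushed in, m, growing downwards: 0 to 0.004 at the start (8 to 12 mm proud), 0.012 fully home on the lip. It slides stiffly straight down with about 3 N (a little more when fast), stops at home and stays where it is left.
- tall_stopper_top (a point): The same point of the loose stopper of a tall bottle: 124 to 128 mm above the bench at the start, 116 mm when home.
- tall_stopper (a joint): The same for the tall bottle's loose stopper: 0 to 0.004 m at the start, 0.012 m fully home; about 3 N.
- low_loose: The low bottle with the loose stopper. All bottles are 46 mm thick, of amber glass with a 33 mm lip and a grey rubber stopper; a low bottle's lip is 86 mm above the bench. Origin at the centre of its underside, z up along the bottle.
- tall_loose: The tall bottle with the loose stopper, alike but with its lip 108 mm above the bench; origin at the centre of its underside, z up along the bottle.
- low_a: A low bottle whose stopper is already home, its flat top 94 mm above the bench; origin at the centre of the bottle's underside. To be left alone.
- low_b: A low bottle whose stopper is already home, its flat top 94 mm above the bench; origin at the centre of the bottle's underside. To be left alone.
- low_c: A low bottle whose stopper is already home, its flat top 94 mm above the bench; origin at the centre of the bottle's underside. To be left alone.
- tall_a: A tall bottle whose stopper is already home, its flat top 116 mm above the bench; origin at the centre of the bottle's underside. To be left alone.
- tall_b: A tall bottle whose stopper is already home, its flat top 116 mm above the bench; origin at the centre of the bottle's underside. To be left alone.
- beaker: Glass beaker, 68 mm across, 85 mm high, loose beside the rack; origin at the centre of its underside.
- spatula: Slim steel laboratory spatula, 190 mm long, lying loose on the bench along its x, origin under its middle, between the rack and a coating machine that stands along the robot's right edge of the bench (fixed, up to 270 mm high, all beyond 400 mm to the right of the robot's axis).
- applicator: Steel film applicator, a bridge 36 x 130 x 62 mm (x, y, z) with two micrometer heads, loose on the bench; origin at the centre of its underside. Farther left, beyond 430 mm from the robot's axis, stands a hotplate (fixed, with a rod up to 280 mm); ahead, from 760 mm on, a thickness gauge and a tube rack (fixed, up to 220 mm high).

How it is judged:
By the outcome, as a careful person would: the job done as asked, in the order asked, and still so for the second after the job is handed in, with the robot touching nothing.
It also fails if it takes over 48 s, if anything falls off the work surface, if the arm or the gripper's body presses on something with over 40 N, if the wrist force passes 120 N, or if a joint passes its speed limit or range.

## Robot

A 7-joint arm with a two-finger parallel gripper is mounted at the origin on the work surface. World frame = base frame: x ahead of the robot, y to its left, z up, the work surface at z = 0. Lengths are in m, angles in degrees, forces in N, time in s.
With the tool pointing down it reaches from about 0.35 to 0.775 m from the base axis. Payload 3.1 kg.
Tool frame: the origin (TCP) lies at the very end of the fingers, on their centre line; the grasp point (between the pads) lies 19 mm behind it; z points along the fingers, y is the line along which they close (so a half turn about z gives the same grasp; the last joint's range is limited). The gripper opens to 85 mm and grips with 20 to 120 N. Pads are 22 mm wide; open, the fingers measure 114 mm over their backs; the gripper's body (76 mm by 85 mm) begins 54 mm behind the grasp point. The pads swing forward as they close: fully open they stand 13 mm farther back than shut.
Start: joints at [-69.654, 17.813, 0.802, 86.603, -0.252, 75.585, -1.558], TCP at [0.213, 0.507, 0.231] pointing down, gripper open.
Joint ranges: [-154.91, 154.91], [-16.99, 109.72], [-72.82, 74.43], [7.12, 147.25], [-82.49, 262.49], [11.32, 116.49], [-174.64, 174.64]. Speed limits (degrees/s): [159.86, 159.86, 180, 180, 180, 180, 180].

## Interface

Orientations are given as [roll, pitch, yaw] about the fixed x, y, z axes, in that order (R = Rz(yaw) Ry(pitch) Rx(roll)).
In Python, from cell import r gives the robot as it stands. The module is installed in compiled form; this text tells all that it offers. Calls block until the motion is done:
- r.reach(position, orientation): joint-space move of the TCP to a pose.
- r.move_straight(position, attitude=None, velocity=0.15, force_limit=None): straight line of the TCP; attitude=None keeps the orientation; velocity is the mean speed in m/s. With force_limit (N) it stops when the force on the tool has changed by that much, and returns True; else False.
- r.move_joints(angles): joint-space move.
- r.command_gripper(opening, strength=None): finger opening in m; strength is the grip in N (None keeps the last); returns when the fingers have stopped.
- r.pause(seconds).
- r.inverse_kinematics(position, orientation): joint angles nearest the present ones, or None.
- r.read_camera(name): name is "scene" or "top" or "wrist"; returns a dict with "img" (384x512x3 uint8, red, green, blue), "fx", "fy", "cx", "cy" (pixels), "D" ([k1, k2, p1, p2, k3] as OpenCV has them; the pictures are not rectified), "camera_from_world" (4x4, takes a point from world to camera coordinates). Camera axes: x right, y up, looking along -z (the intrinsics and any distortion apply to the point x, -y, -z); pixel columns grow to the right and rows downward; lengths in m; the calibration is good to about 2 mm. A picture is of the moment at which its call begins. There is no depth.
A pose or a line that the arm cannot do raises r.MotionError and nothing moves.
- r.job_done(): hands the job in; it is judged then, once.
Readings, each from a call of its own:
- r.read_time_s(): time.
- r.read_qpos(): joint angles.
- r.read_joint_vel(): joint speeds.
- r.read_joint_efforts(): joint torques, N m.
- r.read_ee_pos(): TCP position.
- r.read_tool_rot(): TCP orientation.
- r.read_ft_force(): force on the tool from outside, world axes, zero at the start.
- r.read_moment(): the same for the moment, N m.
- r.read_finger_gap(): finger opening in m.
- r.read_grip_force(): force on a finger pad.
Only numpy, scipy, OpenCV 4.12 (cv2) and the standard library are available. Lean on these libraries where they do the work, as an engineer would, in place of code of your own. Each camera call takes 0.05 s, during which the arm holds its last target. There are 200 camera calls.

## Working session

There is one attempt and no reset: what is moved stays moved. The work goes in short steps, each a Python script; the robot and the scene stay as the last script left them, time stands still between calls to the robot, and variables do not carry over. Pictures are saved under pics/ and viewed, at most 10 in all, crops included, and the job is handed in when it is done.

```bash
mkdir -p pics
python3 - <<'E'
from cell import r
import cv2,pickle,numpy as np
d={}
for n in("scene","top"):
    c=r.read_camera(n);d[n]=c;cv2.imwrite(f"pics/{n}0.png",c["img"][:,:,::-1])
    print(n,c["fx"],c["cx"],c["cy"],c["D"],np.round(c["camera_from_world"],3).tolist())
pickle.dump(d,open("d.pkl","wb"));print(r.read_time_s())
E
```

```text
scene 382.54023292681086 253.20676314607738 191.08329226189662 [-0.07021231  0.          0.          0.          0.        ] [[0.144, 0.99, -0.006, -0.056], [-0.841, 0.126, 0.526, 0.396], [0.521, -0.07, 0.851, -1.382], [0.0, 0.0, 0.0, 1.0]]
top 378.93844851804846 262.1228355482215 192.0957060564113 [-0.08096508  0.          0.          0.          0.        ] [[-0.025, -0.999, -0.025, 0.011], [0.986, -0.029, 0.163, -0.563], [-0.163, -0.021, 0.986, -0.893], [0.0, 0.0, 0.0, 1.0]]
0.1
```

View pics/scene0.png

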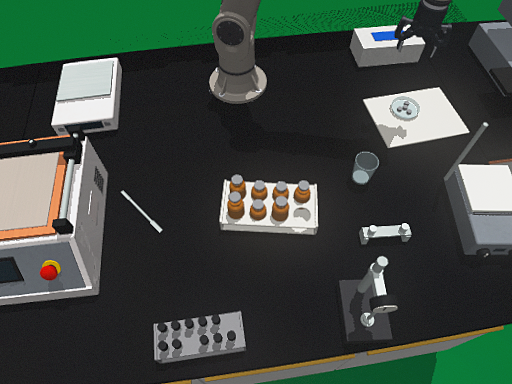

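View pics/top0.png

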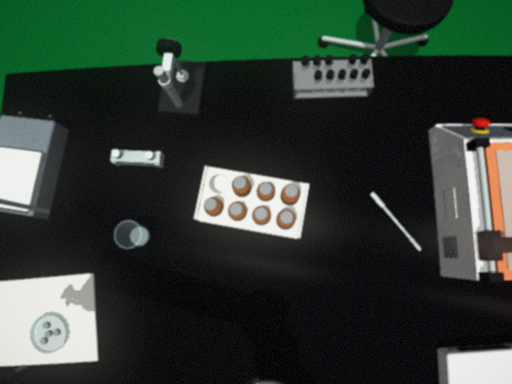

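The pictures show the rack at about (252,202) in the top view and (269,207) in the scene view. Its empty hole is the far-left one, at (218,184) in the top view. I'll fit the rack next, then take an oblique look with the wrist camera.

```bash
cat > h.py <<'E'
import cv2,numpy as np
def K(c): return np.array([[c["fx"],0,c["cx"]],[0,c["fy"],c["cy"]],[0,0,1.]])
def ray(c,uv):
    p=cv2.undistortPoints(np.float64(uv).reshape(-1,1,2),K(c),np.float64(c["D"])).reshape(-1,2)
    T=np.array(c["camera_from_world"]);d=np.c_[p[:,0],-p[:,1],-np.ones(len(p))]@T[:3,:3]
    return -T[:3,:3].T@T[:3,3],d
def plane(c,uv,z):
    o,d=ray(c,uv);return o+d*((z-o[2])/d[:,2])[:,None]
def proj(c,X):
    T=np.array(c["camera_from_world"]);P=np.atleast_2d(X)@T[:3,:3].T+T[:3,3]
    return cv2.projectPoints(P*[1,-1,-1],np.zeros(3),np.zeros(3),K(c),np.float64(c["D"]))[0].reshape(-1,2)
def holes(ctr,yaw):
    a=np.radians(yaw);R=np.array([[np.cos(a),-np.sin(a)],[np.sin(a),np.cos(a)]])
    return {(i,j):np.array(ctr)+R@[[-.03,.03][i],[-.09,-.03,.03,.09][j]] for i in(0,1) for j in range(4)}
E
python3 - <<'E'
import pickle,cv2,numpy as np
from h import *
from cell import r
d=pickle.load(open("d.pkl","rb"));c=d["top"]
m=np.zeros(c["img"].shape[:2],np.uint8);m[155:245,185:320]=(c["img"][155:245,185:320].max(2)>110)*255
ct=max(cv2.findContours(m,0,2)[0],key=cv2.contourArea)
h=cv2.convexHull(ct).reshape(-1,2)
print(cv2.minAreaRect(plane(c,h,.053)[:,:2].astype(np.float32)))
w=r.read_camera("wrist");T=np.array(w["camera_from_world"]);print(w["fx"],w["cx"],w["cy"],"cam pos",-T[:3,:3].T@T[:3,3],"look",-T[2,:3],"up",T[1,:3],r.read_ee_pos(),r.read_tool_rot())
E
```

```text
((0.5392891764640808, 0.02309528738260269), (0.26795461773872375, 0.14160840213298798), 78.17378997802734)
268.7352591202009 252.17802551038002 192.67173425148587 cam pos [0.14830574 0.53318267 0.37349778] look [ 0.24850094 -0.10651173 -0.96275778] up [-0.88849541  0.37078925 -0.27035393] [0.21231768 0.50675639 0.23046717] [-1.79895206e+02  3.39084288e-03  1.57269360e+02]
```

Run:
```python
from cell import r
import cv2,pickle
from h import *
r.command_gripper(0.0)
out={}
def go(n,p,o):
    try: r.reach(p,o)
    except r.MotionError as e: print(n,"fail",e);return
    c=r.read_camera("wrist");out[n]=c;cv2.imwrite(f"pics/w_{n}.png",c["img"][:,:,::-1])
go("over",[.53,.02,.30],[0,180,0])
go("obl",[.44,.02,.24],[0,152,0])
pickle.dump(out,open("w.pkl","wb"));print(r.read_time_s(),r.read_ee_pos(),r.read_finger_gap())
```

```text
3.8583 [0.44189908 0.02009213 0.24179654] -2.879812828713262e-05
```

View pics/w_obl.png

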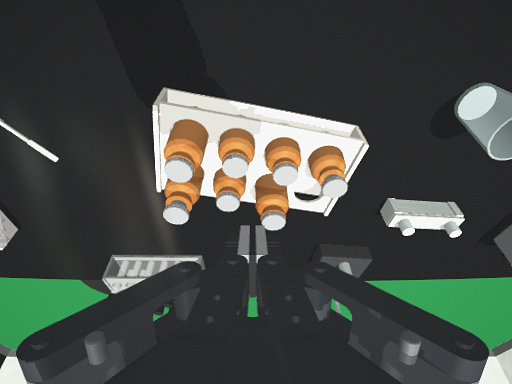

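View pics/w_over.png

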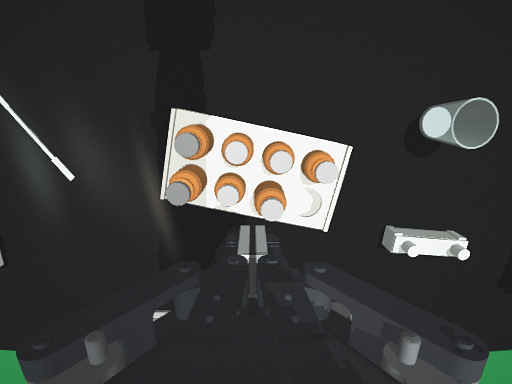

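The wrist views show seven stopper heads. In "over", the near row runs from (187,146) to (326,172), and the far row is (178,192), (230,195) and (271,209). I'll enlarge the oblique view and triangulate the tops.

Run:
```python
import pickle,cv2
from h import *
w=pickle.load(open("w.pkl","rb"))
a=cv2.resize(w["obl"]["img"][105:235,150:360,::-1],None,fx=3.8,fy=3.8,interpolation=cv2.INTER_CUBIC)
cv2.imwrite("pics/crop_obl.png",a)
a=cv2.resize(w["over"]["img"][100:230,150:360,::-1],None,fx=3.8,fy=3.8,interpolation=cv2.INTER_CUBIC)
cv2.imwrite("pics/crop_over.png",a)
```

```text
(no output)
```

View pics/crop_obl.png

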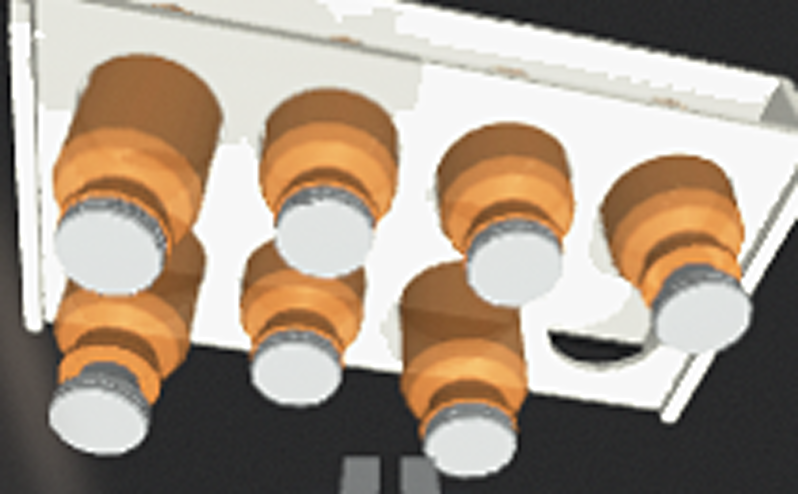

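View pics/crop_over.png

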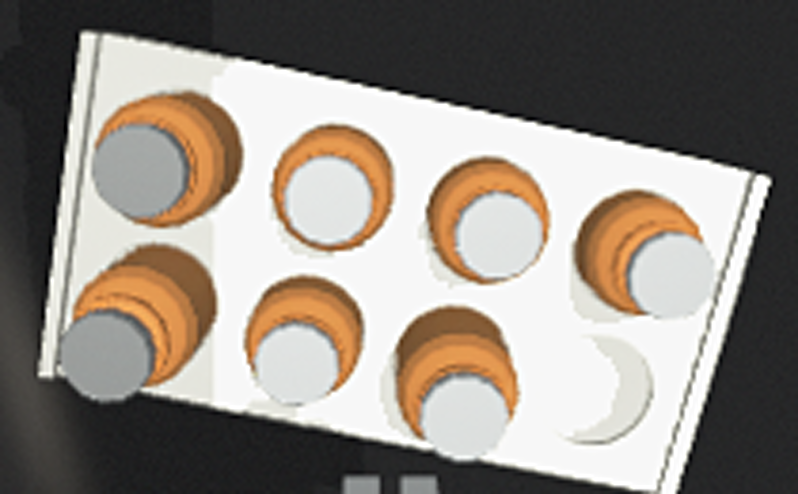

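Two stoppers show the plug under the head in the oblique crop. One is near row right at (701,313), a low bottle. The other is far row left at (99,419), a tall one. I'll triangulate all seven tops to check.

Run:
```python
import pickle
from h import *
w=pickle.load(open("w.pkl","rb"))
A=np.array([(110,248),(325,233),(515,263),(701,313),(99,419),(295,369),(470,444)])/3.8+[150-.37,105-.37]
B=np.array([(142,168),(329,200),(499,236),(669,276),(106,356),(296,363),(464,418)])/3.8+[150-.37,100-.37]
o1,d1=ray(w["obl"],A);o2,d2=ray(w["over"],B)
H=holes((.539,.023),-11.8)
for k,a,b,ua,ub in zip([(0,0),(0,1),(0,2),(0,3),(1,0),(1,1),(1,2)],d1,d2,A,B):
    s,t=np.linalg.lstsq(np.c_[a,-b],o2-o1,rcond=None)[0]
    p,q=o1+s*a,o2+t*b
    print(k,np.round((p+q)/2,4),"gap",round(np.linalg.norm(p-q)*1e3,1),"hole",np.round(H[k],3))
    for z in(.094,.104,.116,.126):print("   ",z,np.round(plane(w["over"],[ub],z)[0,:2],4),np.round(plane(w["obl"],[ua],z)[0,:2],4))
```

```text
(0, 0) [ 0.4914 -0.058   0.1137] gap 0.0 hole [ 0.491 -0.059]
    0.094 [ 0.4932 -0.0627] [ 0.5073 -0.0649]
    0.104 [ 0.4923 -0.0603] [ 0.4992 -0.0614]
    0.116 [ 0.4912 -0.0574] [ 0.4895 -0.0572]
    0.126 [ 0.4902 -0.055 ] [ 0.4814 -0.0537]
(0, 1) [5.044e-01 4.000e-04 9.040e-02] gap 0.0 hole [ 0.503 -0.   ]
    0.094 [0.504  0.0006] [0.5016 0.0007]
    0.104 [0.5028 0.0012] [0.4938 0.0015]
    0.116 [0.5013 0.0019] [0.4844 0.0025]
    0.126 [0.5    0.0025] [0.4765 0.0033]
(0, 2) [0.5169 0.0593 0.0896] gap 0.2 hole [0.516 0.059]
    0.094 [0.5162 0.059 ] [0.5132 0.0585]
    0.104 [0.5146 0.0579] [0.5049 0.0569]
    0.116 [0.5127 0.0566] [0.4949 0.055 ]
    0.126 [0.5111 0.0555] [0.4866 0.0534]
(0, 3) [0.5287 0.1176 0.0997] gap 0.8 hole [0.528 0.117]
    0.094 [0.5299 0.1188] [0.534  0.1204]
    0.104 [0.5279 0.116 ] [0.5248 0.1163]
    0.116 [0.5256 0.1126] [0.5137 0.1113]
    0.126 [0.5236 0.1098] [0.5046 0.1071]
(1, 0) [ 0.5508 -0.0706  0.1247] gap 0.2 hole [ 0.55  -0.071]
    0.094 [ 0.5595 -0.0796] [ 0.5856 -0.0837]
    0.104 [ 0.5567 -0.0767] [ 0.5743 -0.0794]
    0.116 [ 0.5533 -0.0733] [ 0.5607 -0.0743]
    0.126 [ 0.5504 -0.0704] [ 0.5493 -0.07  ]
(1, 1) [ 0.5627 -0.0122  0.0913] gap 0.2 hole [ 0.562 -0.013]
    0.094 [ 0.5619 -0.0119] [ 0.5599 -0.0119]
    0.104 [ 0.559  -0.0109] [ 0.5496 -0.0106]
    0.116 [ 0.5555 -0.0098] [ 0.5373 -0.009 ]
    0.126 [ 0.5526 -0.0089] [ 0.527  -0.0077]
(1, 2) [0.5755 0.0469 0.1138] gap 0.2 hole [0.575 0.046]
    0.094 [0.5824 0.0484] [0.599  0.0495]
    0.104 [0.5789 0.0476] [0.5872 0.0483]
    0.116 [0.5747 0.0467] [0.5729 0.0468]
    0.126 [0.5712 0.0459] [0.561  0.0456]
```

Run:
```python
from cell import r
O=[0,180,0]
def press(x,y,home):
    r.reach([x,y,home+.06],O)
    r.move_straight([x,y,home+.022],velocity=.08)
    f0=r.read_ft_force()
    for v in(.02,.01):
        s=r.move_straight([x,y,home-.003],velocity=v,force_limit=10)
        print(s,r.read_ee_pos(),r.read_ft_force()-f0)
        if r.read_ee_pos()[2]<home+.0005: break
    r.move_straight([x,y,home+.06],velocity=.08)
r.reach([.528,.117,.20],O)
press(.528,.117,.094)
r.reach([.5505,-.071,.20],O)
press(.5505,-.071,.116)
print(r.read_time_s())
```

```text
True [0.52810668 0.11704911 0.09291779] [-1.83847079  0.08793569  8.48958466]
True [ 0.55090502 -0.0710568   0.11503709] [-2.46136813 -0.46532541  6.79477346]
11.3333
```

Both presses stopped about 1 mm below the home height, at 7–8 N, which matches home plus the give of the rubber. I'll check this with one more look.

Run:
```python
from cell import r
import cv2,pickle
r.reach([.5505,-.071,.24],[0,180,0])
r.reach([.44,.02,.24],[0,152,0])
c=r.read_camera("wrist");pickle.dump(c,open("w2.pkl","wb"))
cv2.imwrite("pics/after.png",cv2.resize(c["img"][105:235,150:360,::-1],None,fx=3.8,fy=3.8,interpolation=cv2.INTER_CUBIC))
print(r.read_time_s(),r.read_ft_force())
```

```text
12.4583 [ 0.63561826 -0.17407132 -0.20600361]
```

View pics/after.png

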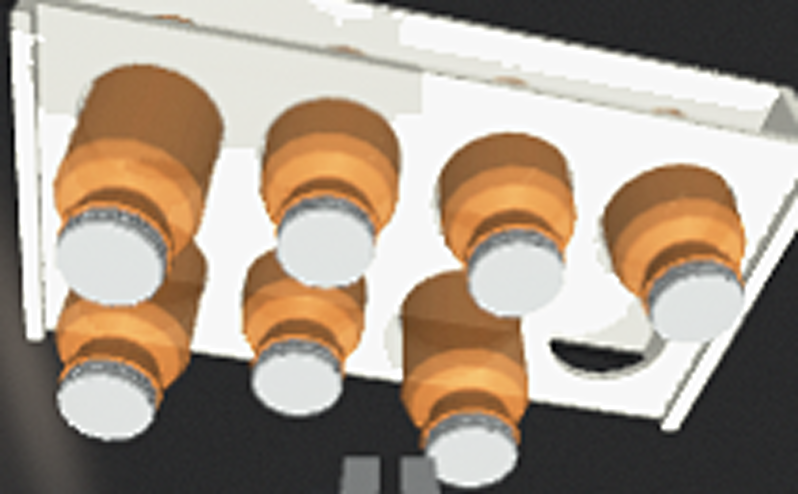

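Both stoppers now sit on the lip like the rest: the low one at (697,305) and the tall one at (106,403), with no plug showing. No bottle has moved and the hand is clear.

```bash
python3 -c "
from cell import r
print(r.job_done())"
```

```text
the job is handed in; nothing more can be done
None
```

I pressed both loose stoppers home, the low one first and then the tall one, with about 7–8 N on each at the stop; a final picture shows both seated on the lip with the hand clear, and the job is handed in at about 12.5 s of the 48 s.

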